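# Shut and bolt the stock chest

### The job

Shut the lid of the small grey stock chest, then slide its barrel bolt across through the lid's keeper until it comes up against its stop, and turn the bolt's ball handle fully down into the notch. Feel for the stop and do not force the bolt against it; leave the things standing round the chest where they are.

Things in the scene. Friction and masses are not known exactly. Their poses are not given: they have to be found in the camera images.
- chest: Grey sheet-metal stock chest, 184 x 280 x 85 mm high, fixed. Origin: centre of its underside, on the worktop; x points to its back (away from the robot), y to its left, z up. Right half of the top (y < 0): hinged lid; left half: fixed deck; both at z = 85 mm when shut. A barrel bolt lies on top, parallel to y, its axis at x = -50, z = 115 mm (30 mm over the top).
- notch_mean (a point): Point on the chest at the MEAN place of the catch's notch, at the level of the rod (chest x = -64, y = 39.75, z = 115 mm). The catch, one bent aluminium plate on the deck, is screwed on through long holes: all of it sits up to 12 mm either way along y from its mean place, differently each time; this point does not follow it and nothing measures it, so the stop must be felt.
- rail_mean (a point): Mean place of the middle of the rail's top edge (it shifts with the catch). Rail: upright plate 52 mm high over the deck, 4 mm thick, in front of the rod at chest x = -62 to -66 mm, mean y = 45.5 to 120 mm. Right of it the open notch, 11.5 mm wide, for the 8 mm handle stem; right of the notch the saddle over the rod (44 mm high, mean y = 22 to 34 mm), the stem's stop.
- keeper (a point): Middle of the keeper on the lid, where the rod passes through: an aluminium staple 28 mm wide (x), 45 mm high, at chest y = -12 to -24 mm, its centre on the bolt's axis when the lid is shut.
- lid (a joint): Hinge of the lid at the chest's back edge (x = 90 mm, z = 85 mm): 0 shut, grows as the front edge rises. It is stiff and stays where it is left; about 1 to 4 N down near the front edge closes it.
- lid_edge (a point): Middle of the lid's front edge, on its upper face, 182 mm from the hinge line (chest x = -92 mm, y = -71 mm when shut).
- bolt_base: Fixed rear saddle of the barrel bolt, aluminium, 44 mm high, it carries rod and handle. Origin on the chest's top under the bolt's axis, at chest x = -50, y = 0, z = 85 mm; axes as the chest's.
- bolt (a joint): Slide of the bolt rod (steel, 12 mm diameter) in m: 0 drawn back, grows as the rod moves along the chest's -y (to the right) into the keeper. Starts between 0 and 0.012; the stem meets its stop at 0.062, give or take 0.012. Friction about 4 N; stays where it is left. The stem goes down into the notch only within the last 3.5 mm before the stop.
- handle (a joint): Turn of the handle about the rod in rad: 0 upright, grows as the ball tips towards the chest's -x (to the robot), 1.57 fully down (level, pointing to -x). Away from the notch the rail stops it at about 0.35. Friction about 3 N at the ball; it stays where it is left.
- ball (a point): Centre of the steel ball, 22 mm diameter, at the end of the handle, 55 mm from the rod's axis. At chest y = 100 mm less the value of joint bolt.
- tamper: Coffee tamper with steel foot and turned handle, 58 mm diameter, 94 mm high, loose; origin at the centre of its underside. Bystander.
- berry_cup: Clear round cup of berries with snap lid, 79 mm diameter, 70 mm high, loose; origin at the centre of its underside. Bystander.
- spice_jar: Small spice jar with shaker cap, 44 mm diameter, 90 mm high, loose; origin at the centre of its underside. Bystander.

How it is judged:
By the outcome, as a careful person would: the job done as asked, in the order asked, and still so for the second after the job is handed in, with the robot touching nothing.
It also fails if it takes over 61 s, if anything falls off the work surface, if the arm or the gripper's body presses on something with over 40 N, if the wrist force passes 120 N, or if a joint passes its speed limit or range.

### The arm

A 7-joint arm with a two-finger parallel gripper is mounted at the origin on a cart in front of the work surface, level with it; the furniture and walls round the work are solid. World frame = base frame: x ahead of the robot, y to its left, z up, the work surface at z = 0. Lengths are in mm, angles in rad, forces in N, time in s.
With the tool pointing down it reaches from about 425 to 875 mm from the base axis. Payload 8.4 kg.
Tool frame: the origin (TCP) lies at the very end of the fingers, on their centre line; the grasp point (between the pads) lies 19 mm behind it; z points along the fingers, y is the direction in which the jaws open and shut (so a half turn about z gives the same grasp; the last joint's range is limited). The gripper opens to 87 mm and grips with 3 to 60 N. Pads are 19 mm wide; open, the fingers measure 117 mm over their backs; the gripper's body (75 mm by 190 mm) begins 51 mm behind the grasp point.
Start: joints at [-1.261, 0.333, 0.04, 1.465, -0.013, 1.343, -0.059], TCP at [258.379, 596.409, 222.546] pointing down, gripper open.
Joint ranges: [-2.58, 2.58], [-0.38, 2.09], [-1.3, 1.39], [0.25, 2.4], [-1.5, 4.64], [0.08, 2.09], [-2.65, 2.65]. Speed limits (rad/s): [2.22, 2.22, 2.79, 2.79, 3.14, 3.14, 3.14].

### API

Orientations are given as a unit quaternion [w, x, y, z].
In Python, from station import manip, optics gives the robot as it stands. The module is installed in compiled form; this text tells all that it offers.
- The arm moves only by the tool step_arm, never from a script. Its argument "steps" is a list of rows, each a list of 3 entries, a list of its own where there are three numbers: the shift along the tool's x, y, z in units of 40 mm (1.0 is 40 mm), then the turn, a rotation vector about the tool's x, y, z in units of 6 degrees (1.0 is 6 degrees), then the opening in per cent of the stroke, from 0 (shut) to 100 (fully open). In form: [[[dx, dy, dz], [wx, wy, wz], jaw], ...]. A call has 1 to 12 rows; each row shifts and turns the commanded pose from where the row before left it, along the tool's axes as they then stand; what a row does not reach is not made up. A row lasts 1/8 s, in which the tool goes at most 62.5 mm and 10.7 degrees, less where a joint would pass 70% of its speed; a pose out of reach is approached as far as the arm can. A call is refused whole if a number of a shift passes 1 or a number of a turn 1, either way. A call with a gripper value outside its range is refused whole. The fingers move at their own pace and stop on an object; "squeeze" is the grip in N (left out, the last holds). Time passes only in rows, so rows that do not move let the fingers close. It gives the time, the measured TCP pose, the force and the opening at its end, in the units of the state.
- manip.read_state(): the state, without advancing time (a new reading comes with each control period).
- optics.grab_frame(name): name is "scene" or "top" or "wrist"; returns a dict with "color" (400x640x3 uint8, red, green, blue), "vfov" (degrees; the focal length in pixels is half the picture's height over the tangent of half this angle, whatever the lens; pixels are square), "cx", "cy" (the principal point, pixels), "k1" (the pictures are not rectified: a ray, as slopes to the right and down, at radius r is drawn at 1 + k1 r^2 times it, then the intrinsics apply), "R" (3x3) and "t" (3): a world point X has camera coordinates R X + t; the wrist camera has in their place "tool_from_camera" (4x4, takes a point from camera to tool coordinates, whose origin is the TCP and whose axes are the flange's). Camera axes: x right, y down, z forward; pixel columns grow to the right and rows downward; lengths in mm; the calibration is good to about 2 mm. A picture is of the moment at which its call begins: read the wrist's pose just before it. There is no depth.
- manip.finish_job(): hands the job in, once; it reports no verdict.
Trained networks look in the newest picture that a camera, given by its name, has taken for a name from the list of things; names that differ only in an ending like _2 or _b are one class to them, and where a whole thing is asked for, a point or a joint stands for the part that bears it (a point fixed in the world has none). Each returns a list of dicts, best first, with "conf" (0 to 1); they miss things now and then, are a little off and sometimes report something else, mostly with a low value. They report only what shows in the picture. A call takes as long as a camera call.
- optics.masks_of(camera, thing): "mask" (400x640 bool, what is visible of it) and "bbox" ([centre column, centre row, width, height] in pixels, round what is visible of it).
- optics.landmark_of(camera, thing): "uv" ([column, row] in pixels: a listed point, or the origin of a listed thing).
The state is a dict: "clock": time; "q": joint angles; "qd": joint speeds; "effort": joint torques, N m; "position": TCP position; "tool_rot": TCP orientation; "wrist_force": force on the tool from outside, world axes, zero at the start; "moment": the same for the moment, N m; "gripper_width": finger opening in mm.
Only numpy, scipy, OpenCV 4.12 (cv2) and the standard library are available. Lean on these libraries where they do the work, as an engineer would, in place of code of your own. Each camera call takes 0.05 s, during which the arm holds its last target.

## Working session

There is one attempt and no reset: what is moved stays moved. The work goes in short steps, Python scripts to look and compute and a tool call to move; the robot and the scene stay as the last step left them, time stands still between calls to the robot, and variables do not carry over. Pictures are saved under pics/ and viewed, and the job is handed in when it is done.

Besides the shell and the picture viewer there is one more tool, called after "Call:" in YAML: its name, and indented under it one key for each argument. step_arm: Moves the arm, as the interface text tells. Its arguments: {"type":"object","properties":{"steps":{"type":"array"},"squeeze":{"type":"number"}},"required":["steps"]}

```bash
mkdir -p pics
cat > h.py <<'E'
import numpy as np, cv2
from station import manip, optics
from scipy.spatial.transform import Rotation as Ro
def K(f):
    fl=200/np.tan(np.radians(f["vfov"])/2)
    return fl,f["cx"],f["cy"],f["k1"]
def Rt(f,st=None):
    if "R" in f: return np.array(f["R"]),np.array(f["t"])
    T=np.array(f["tool_from_camera"]); w,x,y,z=st["tool_rot"]
    Rw=Ro.from_quat([x,y,z,w]).as_matrix(); P=np.array(st["position"])
    Rc=Rw@T[:3,:3]; tc=Rw@T[:3,3]+P
    return Rc.T,-Rc.T@tc
def proj(f,X,st=None):
    R,t=Rt(f,st); c=R@np.array(X,float)+t; s=c[:2]/c[2]; fl,cx,cy,k=K(f)
    s=s*(1+k*(s@s)); return np.array([cx+fl*s[0],cy+fl*s[1]])
def ray(f,uv,st=None):
    fl,cx,cy,k=K(f); d=np.array([(uv[0]-cx)/fl,(uv[1]-cy)/fl]); s=d.copy()
    for _ in range(30): s=d/(1+k*(s@s))
    R,t=Rt(f,st); return -R.T@t, R.T@np.array([s[0],s[1],1])
def onz(f,uv,z,st=None):
    o,d=ray(f,uv,st); return o+d*(z-o[2])/d[2]
def tri(rays):
    A=np.zeros((3,3));b=np.zeros(3)
    for o,d in rays:
        d=d/np.linalg.norm(d);M=np.eye(3)-np.outer(d,d);A+=M;b+=M@o
    X=np.linalg.solve(A,b)
    return X,[np.linalg.norm(np.cross(X-o,d/np.linalg.norm(d))) for o,d in rays]
def save(f,n): cv2.imwrite(f"pics/{n}.png",f["color"][:,:,::-1])
E
python3 - <<'E'
from h import *
st=manip.read_state();print(st)
F={}
for c in("scene","top","wrist"):
    f=F[c]=optics.grab_frame(c);save(f,c+"0");print(c,f["vfov"],f["k1"])
L={}
for n in("chest","bolt_base","keeper","lid_edge","ball","notch_mean","rail_mean","tamper","berry_cup","spice_jar"):
    R=[]
    for c in("scene","top","wrist"):
        l=optics.landmark_of(c,n)
        print(n,c,[(np.round(a["uv"],1).tolist(),round(a["conf"],2)) for a in l[:2]])
        if l and c!="wrist": R.append(ray(F[c],l[0]["uv"]))
    if len(R)==2: print("   ",*tri(R))
E
```

```text
{'clock': 0.0, 'q': array([-1.26119826,  0.33392174,  0.03985296,  1.46630758, -0.01339744,
        1.34324786, -0.0585002 ]), 'qd': array([-0.00062623, -0.00028401, -0.00132964,  0.00039712, -0.00066548,
        0.00047396,  0.00044291]), 'effort': array([-1.46078060e-04, -6.56357789e+01,  1.33511625e+00, -4.03808999e+01,
       -5.98571822e-02,  4.47751803e-02,  1.81141700e-04]), 'position': array([258.20913782, 596.00148121, 221.63419313]), 'tool_rot': array([-1.11931436e-04,  2.02977512e-01,  9.79183065e-01, -8.01612468e-04]), 'wrist_force': array([ 0.04879869, -0.34646494, -0.02722069]), 'moment': array([-0.03513449,  0.01693704,  0.0251888 ]), 'gripper_width': 87.22922619751253}
scene 46.226898280379416 0.04568760024980239
top 46.34926132374458 0.013471949528173252
wrist 67.4184036098774 -0.009332523735295804
chest scene [([326.7, 214.3], 0.55)]
chest top [([295.6, 186.0], 0.69)]
chest wrist []
    [578.9946777   97.69007566  -6.14590208] [np.float64(8.885663117928903), np.float64(8.885663117928805)]
bolt_base scene []
bolt_base top [([300.8, 205.6], 0.97)]
bolt_base wrist []
k
[... 954 characters left out ...]
7 156.44991513] [np.float64(2.1195746806667626), np.float64(2.1195746806669367)]
tamper scene [([341.1, 324.0], 0.74)]
tamper top [([420.7, 238.3], 0.6)]
tamper wrist []
    [ 425.24794477 -237.14339262  -13.17232612] [np.float64(3.5473068496339764), np.float64(3.547306849634097)]
berry_cup scene [([262.2, 166.2], 0.63)]
berry_cup top [([193.3, 212.3], 0.74)]
berry_cup wrist []
    [503.39780425 374.08980827  11.5314318 ] [np.float64(4.498771453243144), np.float64(4.498771453243084)]
spice_jar scene [([412.3, 310.3], 0.81)]
spice_jar top [([441.4, 174.0], 0.8)]
spice_jar wrist []
    [ 604.72949072 -298.6674961   -14.48129099] [np.float64(0.2544135918214974), np.float64(0.25441359182141055)]
```

Run:
```python
import cv2
for c,(x0,y0,w,h) in {"scene":(180,100,320,240),"top":(160,110,320,200)}.items():
    i=cv2.imread(f"pics/{c}0.png")[y0:y0+h,x0:x0+w]; cv2.imwrite(f"pics/{c}0z.png",cv2.resize(i,None,fx=2.5,fy=2.5,interpolation=2))
```

```text
(no output)
```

View pics/scene0.png

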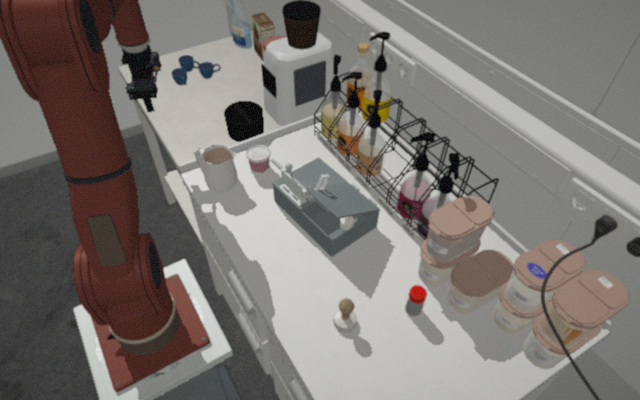

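```bash
sleep 1
```

```text
(no output)
```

View pics/scene0z.png

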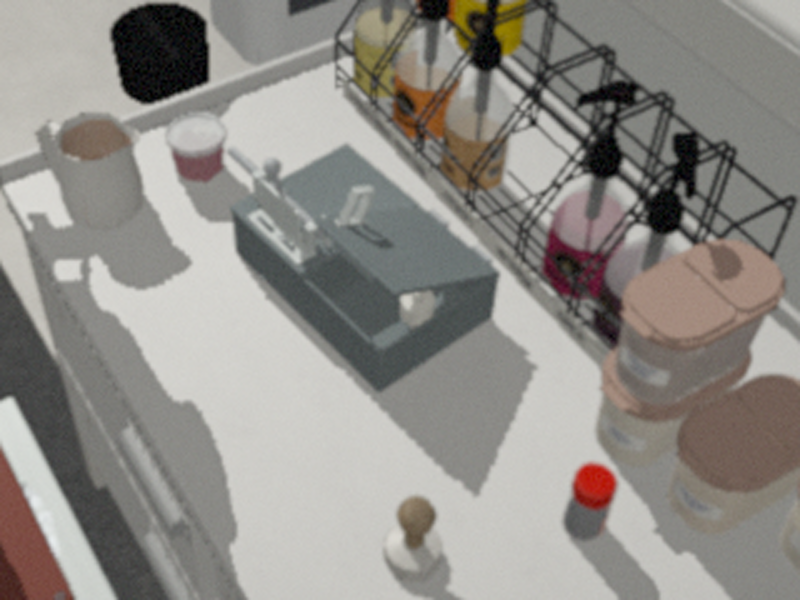

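View pics/top0z.png

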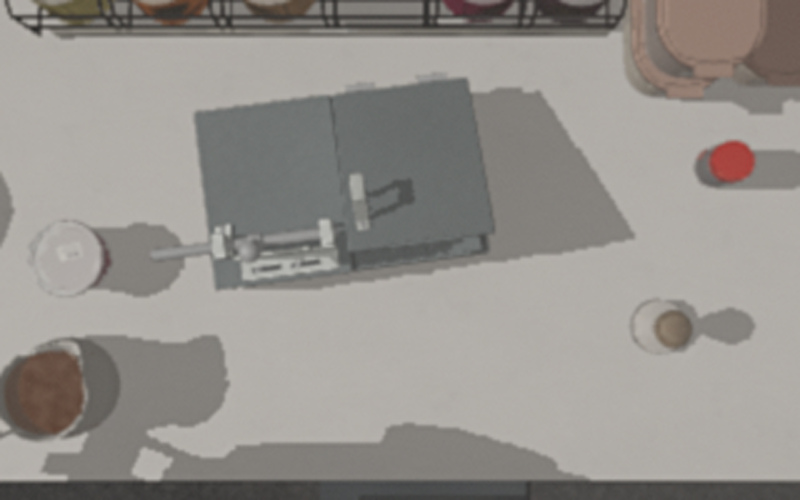

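```bash
cat >> h.py <<'E'
def chest2w(p,P):
    x,y,a=p; c,s=np.cos(a),np.sin(a); P=np.atleast_2d(P).astype(float)
    return np.c_[x+c*P[:,0]-s*P[:,1],y+s*P[:,0]+c*P[:,1],P[:,2]]
def lidpt(th,x,y,h):  # closed-lid point x,y, height h above 85
    d=90-x; return [90-d*np.cos(th)+h*np.sin(th)*1.0, y, 85+d*np.sin(th)+h*np.cos(th)]
def draw(f,p,th,n,box,b=0,st=None,sc=2.5):
    x0,y0,w,h=box; im=cv2.resize(f["color"][y0:y0+h,x0:x0+w,::-1],None,fx=sc,fy=sc,interpolation=2)
    def pl(pts,col):
        q=[(proj(f,X,st)-[x0,y0]+.5)*sc for X in chest2w(p,pts)]
        cv2.polylines(im,[np.int32(q)],False,col,1)
    pl([(-92,-140,0),(-92,140,0),(92,140,0)],(0,255,0)); pl([(-92,0,85),(-92,140,85),(92,140,85),(92,0,85),(-92,0,85)],(0,255,255))
    pl([(-92,-140,0),(-92,-140,85),(92,-140,85),(92,-140,0),(-92,-140,0)],(255,255,0))
    pl([lidpt(th,90,0,0),lidpt(th,-92,0,0),lidpt(th,-92,-140,0),lidpt(th,90,-140,0),lidpt(th,90,0,0)],(0,0,255))
    pl([lidpt(th,-64,-18,0),lidpt(th,-64,-18,45),lidpt(th,-36,-18,45),lidpt(th,-36,-18,0)],(255,0,255))
    pl([(-64,45.5,137),(-64,120,137)],(255,0,0)); pl([(-50,100-b,115),(-50,100-b,170)],(0,128,255))
    cv2.imwrite(f"pics/{n}.png",im)
E
python3 - <<'E'
from h import *
from scipy.optimize import least_squares
F={c:optics.grab_frame(c) for c in("scene","top")}
def t(u,v):return (u/2.5+160-.2,v/2.5+110-.2)
def s(u,v):return (u/2.5+180-.2,v/2.5+100-.2)
obs=[]
fx=[("top",t(195,113),(92,140,85)),("top",t(216,290),(-92,140,85)),("scene",s(346,146),(92,140,85)),("scene",s(234,212),(-92,140,85)),("scene",s(378,390),(-92,-140,0)),("scene",s(236,248),(-92,140,0)),("top",t(352,268),(-92,0,85)),("scene",s(377,350),(-92,-140,85))]
ld=[("top",t(493,232),(-92,-140,0)),("top",t(467,79),(90,-140,0)),("scene",s(496,273),(90,-140,0)),("scene",s(388,292),(-92,-140,0)),("top",(301.5,185.1),(-50,-18,30)),("scene",(322.9,181),(-50,-18,30))]
def r(v):
    o=[]
    for c,uv,X in fx:o+=list(proj(F[c],chest2w(v[:3],X)[0])-uv)
    for c,uv,X in ld:o+=list(proj(F[c],chest2w(v[:3],lidpt(v[3],*X))[0])-uv)
    return np.array(o)
q=least_squares(r,[580,98,.11,.45],loss="soft_l1")
print(q.x);print(np.round(r(q.x).reshape(-1,2),1).tolist())
draw(F["top"],q.x[:3],q.x[3],"t1",(160,110,320,200));draw(F["scene"],q.x[:3],q.x[3],"s1",(180,100,320,240))
for n,c in (("ball","top"),("ball","scene")):
    l=optics.landmark_of(c,n); print(n,c,l[0]["uv"] if l else None,[np.round(proj(F[c],chest2w(q.x[:3],(-50,100-b,170))[0]),1) for b in(0,.01*1000,20)])
E
```

```text
[5.74872167e+02 9.52284810e+01 1.24702117e-01 4.66388192e-01]
[[-0.4, -1.9], [-0.4, -1.0], [0.1, -1.2], [-2.6, -2.3], [-1.7, 2.8], [-1.7, 2.3], [0.2, 0.8], [-0.4, 0.4], [-0.0, -0.8], [-0.2, -1.3], [0.8, 0.0], [2.0, 0.5], [1.4, 1.6], [-0.3, -0.8]]
ball top [259.2, 210.5] [array([254.7, 205.1]), array([258.9, 204.5]), array([263.1, 204. ])]
ball scene [284.3, 162.5] [array([289. , 162.8]), array([291.1, 164.7]), array([293.2, 166.6])]
```

```bash
sleep 1
```

```text
(no output)
```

View pics/s1.png

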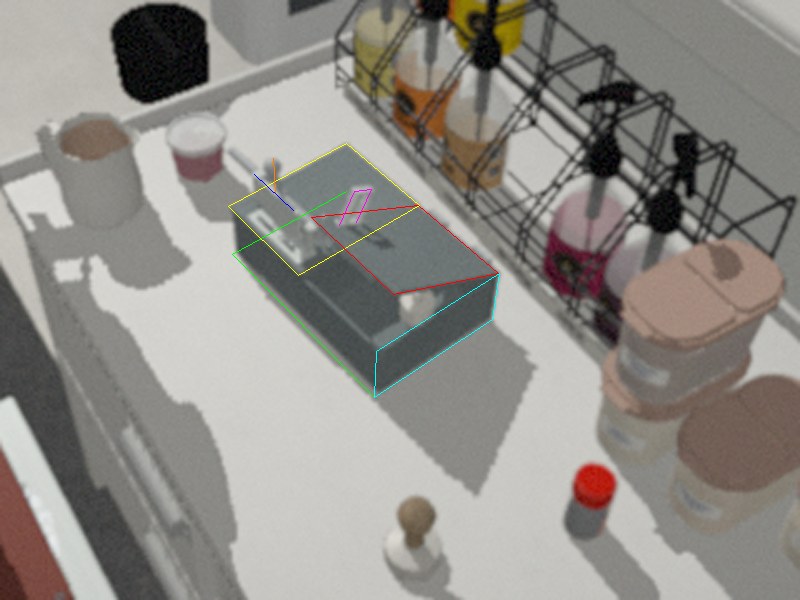

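View pics/t1.png

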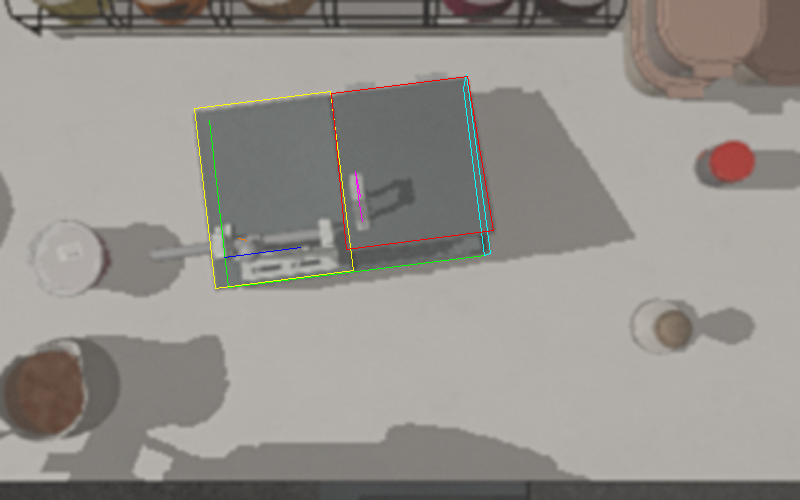

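```bash
cat >> h.py <<'E'
def plan(Xw,yaw=None,st=None):
    st=st or manip.read_state(); w,x,y,z=st["tool_rot"]; R=Ro.from_quat([x,y,z,w]).as_matrix()
    d=R.T@(np.array(Xw)-st["position"])/40
    print("shift units",np.round(d,3)); 
    if yaw is not None:
        ty=np.array([np.cos(yaw),np.sin(yaw),0]);tz=np.array([0,0,-1]);Rt_=np.c_[np.cross(ty,tz),ty,tz]
        print("rot units",np.round(np.degrees(Ro.from_matrix(R.T@Rt_).as_rotvec())/6,3),"shift after rot",np.round(Rt_.T@(np.array(Xw)-st["position"])/40,3))
E
python3 - <<'E'
from h import *
p=(574.87,95.23,.1247)
f=optics.grab_frame("wrist");print(np.round(f["tool_from_camera"],3).tolist())
for P in((-60,-60,270),):
    X=chest2w(p,P)[0];print(X);plan(X,np.pi/2+p[2])
E
```

```text
[[-0.001, -0.966, -0.259, 70.992], [1.0, -0.001, -0.0, -0.661], [0.0, -0.259, 0.966, -163.074], [0.0, 0.0, 0.0, 1.0]]
[522.79852261  28.23327439 270.        ]
shift units [-11.712 -10.406  -1.185]
rot units [-0.     0.    -5.095] shift after rot [ -4.792 -14.916  -1.186]
```

View pics/wrist0.png

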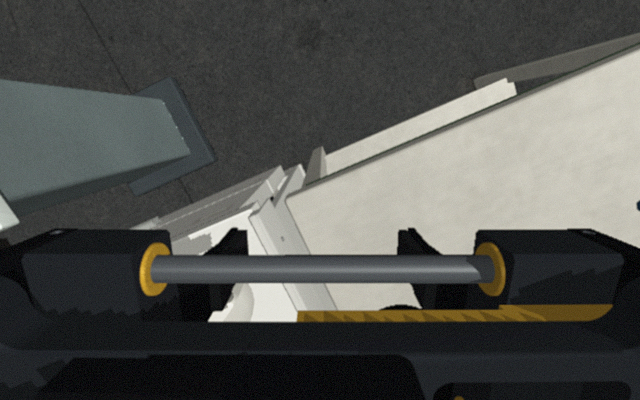

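Run:
```python
from h import *
p=(574.87,95.23,.1247)
X=chest2w(p,(-10,50,260))[0];print(X);plan(X,np.pi/2+p[2])
```

```text
[558.72879633 143.59798057 260.        ]
shift units [-11.39   -7.402  -0.935]
rot units [-0.     0.    -5.095] shift after rot [ -6.042 -12.166  -0.936]
```

Call:
step_arm:
  steps:
    - [[0,0,-0.25],[0,0,-1],50]
    - [[0,0,-0.25],[0,0,-1],30]
    - [[0,0,-0.25],[0,0,-1],0]
    - [[0,0,-0.2],[0,0,-1],0]
    - [[0,0,0],[0,0,-1],0]

```text
clock: 2.52
position: [258.5, 596.7, 261.4]
tool_rot: [0.0, -0.059, 0.998, 0.001]
wrist_force: [0.1, 0.5, -0.8]
gripper_width: 45.0
```

Call:
step_arm:
  steps:
    - [[-0.5,-1,0],[0,0,0],0]
    - [[-0.5,-1,0],[0,0,0],0]
    - [[-0.5,-1,0],[0,0,0],0]
    - [[-0.5,-1,0],[0,0,0],0]
    - [[-0.5,-1,0],[0,0,0],0]
    - [[-0.5,-1,0],[0,0,0],0]
    - [[-0.5,-1,0],[0,0,0],0]
    - [[-0.5,-1,0],[0,0,0],0]
    - [[-0.5,-1,0],[0,0,0],0]
    - [[-0.5,-1,0],[0,0,0],0]
    - [[-0.5,-1,0],[0,0,0],0]
    - [[-0.5,-1,0],[0,0,0],0]

```text
clock: 4.03
position: [552.5, 145.8, 260.8]
tool_rot: [0.0, -0.057, 0.998, 0.0]
wrist_force: [0.5, 1.4, -0.3]
gripper_width: 0.6
```

Run:
```python
from h import *
st=manip.read_state();print(st["clock"],st["position"],st["wrist_force"],st["qd"].round(3))
f=optics.grab_frame("wrist");save(f,"w1")
for n in("ball","keeper","bolt_base","notch_mean","rail_mean","lid_edge"):
    l=optics.landmark_of("wrist",n);print(n,[(np.round(a["uv"],1).tolist(),round(a["conf"],2)) for a in l[:2]])
draw(f,(574.87,95.23,.1247),.466,"w1o",(0,0,640,400),5,st,1.25)
```

```text
4.025 [552.4610879  145.78689864 260.79571008] [ 0.54950394  1.43740455 -0.32799659] [ 0.414  0.223  0.283 -0.225 -0.107  0.025  0.706]
ball [([368.6, 148.8], 0.94)]
keeper [([238.2, 198.0], 0.87)]
bolt_base [([275.0, 158.2], 0.85), ([367.3, 147.9], 0.53)]
notch_mean [([306.4, 139.7], 0.6)]
rail_mean [([357.0, 143.1], 0.97)]
lid_edge [([170.8, 142.0], 0.69)]
```

```bash
sleep 1
```

```text
(no output)
```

View pics/w1o.png

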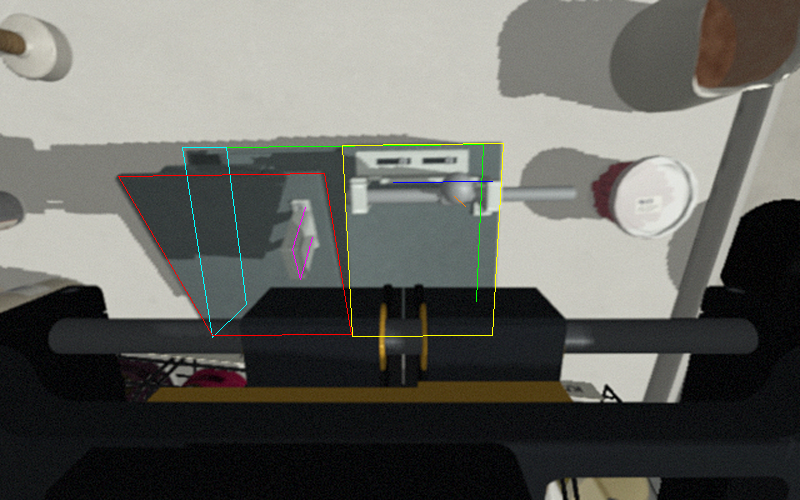

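Run:
```python
from h import *
from scipy.optimize import least_squares
p=(574.87,95.23,.1247)
for i in range(4): st=manip.read_state(); f=optics.grab_frame("wrist")
st=manip.read_state();print(st["clock"],st["position"],st["qd"].round(3))
f=optics.grab_frame("wrist");save(f,"w2");l=optics.landmark_of("wrist","ball");print(l)
for n in("ball","keeper","bolt_base","rail_mean"):
    l=optics.landmark_of("wrist",n);print(n,l[0]["uv"])
for b in (0,5,10):
  for a in(0,.15,.3): print(b,a,proj(f,chest2w(p,(-50-55*np.sin(a),100-b,115+55*np.cos(a)))[0],st).round(1))
print(proj(f,chest2w(p,(-64,82.75,137))[0],st),proj(f,chest2w(p,(-50,0,85))[0],st))
draw(f,p,.44,"w2o",(0,0,640,400),5,st,1.25)
plan(chest2w(p,(-62,-85,200))[0],np.pi/2+p[2])
```

```text
4.575 [551.4283221  147.8941002  260.58917892] [ 0.002  0.003  0.003 -0.001  0.    -0.     0.   ]
[{'uv': [367.0, 150.0], 'conf': 0.83}]
ball [367.0, 150.0]
keeper [235.0, 201.2]
bolt_base [270.5, 157.2]Traceback (most recent call last):
  File "<stdin>", line 8, in <module>
IndexError: list index out of range
```

```bash
sleep 1
python3 - <<'E'
from h import *
p=(574.87,95.23,.1247)
st=manip.read_state();f=optics.grab_frame("wrist")
for b in (0,5,10):
  for a in(0,.15,.3): print(b,a,proj(f,chest2w(p,(-50-55*np.sin(a),100-b,115+55*np.cos(a)))[0],st).round(1))
print(proj(f,chest2w(p,(-64,82.75,137))[0],st),proj(f,chest2w(p,(-50,0,85))[0],st))
draw(f,p,.44,"w2o",(0,0,640,400),5,st,1.25)
plan(chest2w(p,(-62,-85,200))[0],np.pi/2+p[2])
E
```

```text
0 0 [376.1 165.2]
0 0.15 [376.3 155.4]
0 0.3 [376.3 145.5]
5 0 [370.2 165.2]
5 0.15 [370.4 155.4]
5 0.3 [370.4 145.6]
10 0 [364.3 165.3]
10 0.15 [364.5 155.5]
10 0.3 [364.4 145.7]
[352.32689918 145.45492873] [274.09431028 155.00929242]
shift units [ 1.103 -3.494  1.514]
rot units [-0.    -0.    -0.095] shift after rot [ 1.138 -3.483  1.514]
```

```bash
sleep 1
```

```text
(no output)
```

View pics/w2o.png

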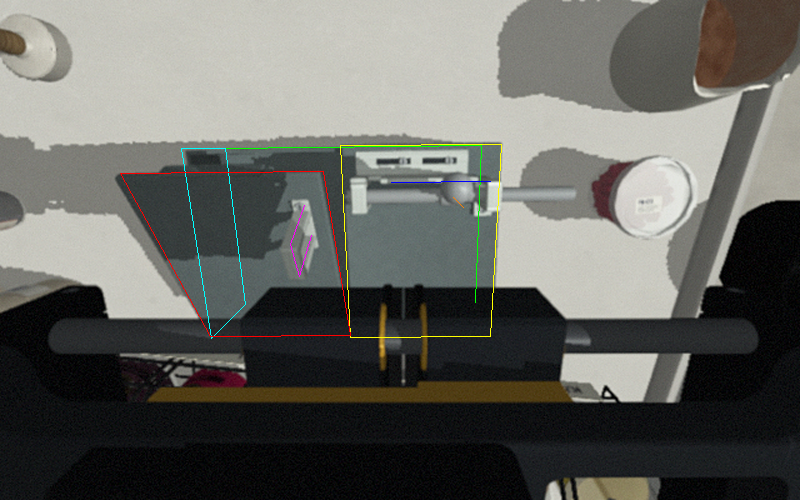

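Call:
step_arm:
  steps:
    - [[0.25,-0.9,0],[0,0,0],0]
    - [[0.3,-0.9,0.2],[0,0,0],0]
    - [[0.3,-0.9,0.5],[0,0,0],0]
    - [[0.25,-0.8,0.8],[0,0,0],0]
    - [[0,0,0.3],[0,0,0],0]
    - [[0,0,0.3],[0,0,0],0]
    - [[0,0,0.3],[0,0,0],0]

```text
clock: 5.8
position: [524.6, 4.1, 164.3]
tool_rot: [0.0, -0.058, 0.998, 0.0]
wrist_force: [-0.3, -0.5, 1.6]
gripper_width: 0.4
```

Call:
step_arm:
  steps:
    - [[0,0,0.25],[0,0,0],0]
    - [[0,0,0.25],[0,0,0],0]
    - [[0,0,0.25],[0,0,0],0]
    - [[0,0,0.25],[0,0,0],0]
    - [[0,0,0.25],[0,0,0],0]
    - [[0,0,0.25],[0,0,0],0]

```text
clock: 6.55
position: [524.0, 2.9, 103.9]
tool_rot: [-0.0, -0.057, 0.998, -0.0]
wrist_force: [-0.2, 0.2, 1.2]
gripper_width: 0.4
```

Call:
step_arm:
  steps:
    - [[0,0,0.15],[0,0,0],0]
    - [[0,0,0.1],[0,0,0],0]
    - [[0,0,0.08],[0,0,0],0]
    - [[0,0,0.05],[0,0,0],0]
    - [[0,0,0],[0,0,0],0]

```text
clock: 7.18
position: [524.2, 3.0, 89.4]
tool_rot: [0.0, -0.057, 0.998, -0.0]
wrist_force: [-0.1, 0.2, 0.1]
gripper_width: 0.2
```

Run:
```python
from h import *
p=(574.87,95.23,.1247)
f=optics.grab_frame("top");draw(f,p,0.0,"t2",(160,110,320,200));f=optics.grab_frame("scene");draw(f,p,0,"s2",(180,100,320,240))
print(manip.read_state()["wrist_force"])
```

```text
[-0.39149214  0.42135026  0.0281944 ]
```

```bash
sleep 1
```

```text
(no output)
```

View pics/s2.png

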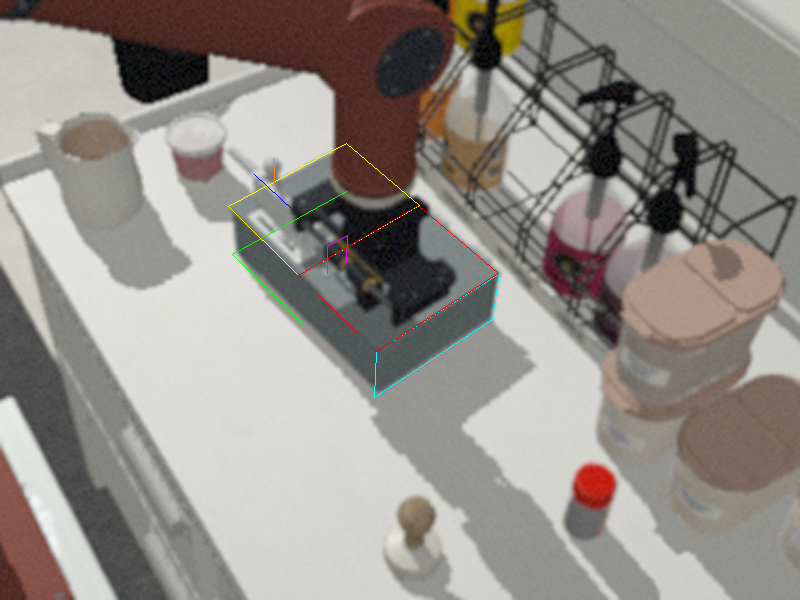

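Call:
step_arm:
  steps:
    - [[0,0,0.05],[0,0,0],0]
    - [[0,0,0.05],[0,0,0],0]
    - [[0,0,0],[0,0,0],0]

```text
clock: 7.65
position: [524.3, 3.0, 85.4]
tool_rot: [0.0, -0.057, 0.998, 0.0]
wrist_force: [0.1, 0.6, 1.6]
gripper_width: 0.4
```

Call:
step_arm:
  steps:
    - [[0,0,0.03],[0,0,0],0]
    - [[0,0,0],[0,0,0],0]

```text
clock: 7.9
position: [524.4, 3.0, 85.2]
tool_rot: [0.0, -0.057, 0.998, 0.0]
wrist_force: [-5.1, 0.0, 13.0]
gripper_width: 0.5
```

Run:
```python
from h import *
p=(574.87,95.23,.1247)
plan(chest2w(p,(-20,90,240))[0],np.pi/2+p[2])
```

```text
shift units [-0.997  4.394 -3.867]
rot units [ 0.004  0.005 -0.096] shift after rot [-1.039  4.382 -3.87 ]
```

Call:
step_arm:
  steps:
    - [[0,0,-0.5],[0,0,0],0]
    - [[0,0,-1],[0,0,-0.1],20]
    - [[0,0,-1],[0,0,0],60]
    - [[0,0.3,-1],[0,0,0],80]
    - [[-0.2,0.9,-0.4],[0,0,0],100]
    - [[-0.3,1,0],[0,0,0],100]
    - [[-0.3,1,0],[0,0,0],100]
    - [[-0.2,0.8,0],[0,0,0],100]
    - [[0,0.4,0],[0,0,0],100]
    - [[0,0,0],[0,0,0],100]
    - [[0,0,0],[0,0,0],100]
    - [[0,0,0],[0,0,0],100]

```text
clock: 9.4
position: [542.0, 181.0, 240.4]
tool_rot: [0.0, -0.062, 0.998, -0.0]
wrist_force: [-0.6, -0.4, -0.7]
gripper_width: 86.2
```

Run:
```python
from h import *
p=(574.87,95.23,.1247)
f0=optics.grab_frame("scene");f0=optics.grab_frame("top")
st=manip.read_state();print(st["clock"],st["position"],st["qd"].round(3),st["gripper_width"],st["wrist_force"])
f=optics.grab_frame("wrist");save(f,"w3")
for n in("ball","keeper","bolt_base","rail_mean","lid_edge"):
    l=optics.landmark_of("wrist",n);print(n,l[0]["uv"] if l else None)
for b in (0,5,10):
  for a in(0,.15,.3): print(b,a,proj(f,chest2w(p,(-50-55*np.sin(a),100-b,115+55*np.cos(a)))[0],st).round(1))
print(proj(f,chest2w(p,(-50,-18,115))[0],st),proj(f,chest2w(p,(-50,0,85))[0],st))
draw(f,p,.0,"w3o",(0,0,640,400),7,st,1.25)
```

```text
9.5 [541.9517948  181.56649622 240.3362158 ] [-0.001  0.    -0.003 -0.004  0.001 -0.     0.001] 86.70437510397645 [-0.82090778  0.13076807  0.23069324]
ball [322.4, 157.1]
keeper [210.8, 163.6]
bolt_base [236.6, 166.7]
rail_mean [315.3, 151.0]
lid_edge [166.0, 120.5]
0 0 [335.8 176.3]
0 0.15 [335.9 165.8]
0 0.3 [335.9 155.2]
5 0 [329.5 176.3]
5 0.15 [329.5 165.8]
5 0.3 [329.5 155.2]
10 0 [323.1 176.3]
10 0.15 [323.1 165.8]
10 0.3 [323.1 155.3]
[211.47041125 166.10485893] [238.4089522  161.84361681]
```

```bash
sleep 1
```

```text
(no output)
```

View pics/w3o.png

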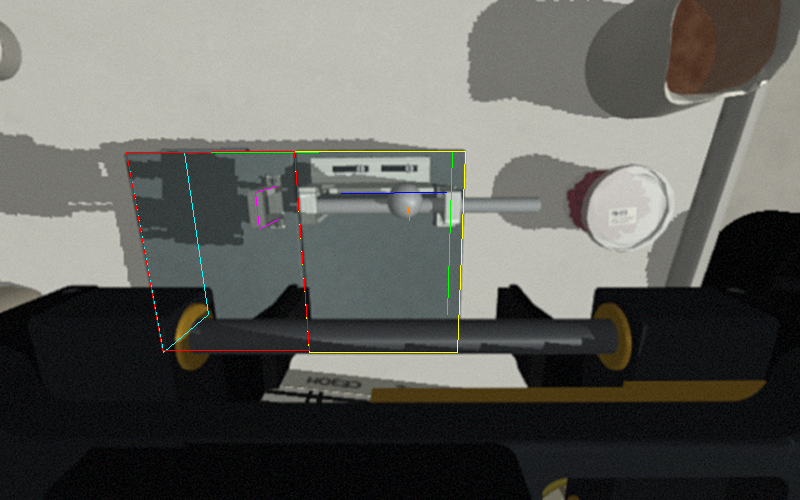

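Run:
```python
from h import *
p=(574.87,95.23,.1247)
st=manip.read_state();f=optics.grab_frame("wrist")
for y in (16,22,28,34,40): print(y,proj(f,chest2w(p,(-50,y,129))[0],st).round(1)*1.25)
plan(chest2w(p,(-62.5,91.5,159))[0],np.pi/2+p[2])
```

```text
16 [302.25  210.375]
22 [310.375 210.375]
28 [318.5   210.375]
34 [326.625 210.375]
40 [334.75  210.375]
shift units [1.013 0.019 2.028]
rot units [-0.001 -0.001  0.005] shift after rot [1.013 0.019 2.028]
```

Call:
step_arm:
  steps:
    - [[0.5,0,0],[0,0,0],100]
    - [[0.5,0,0],[0,0,0],100]
    - [[0,0,0.4],[0,0,0],100]
    - [[0,0,0.5],[0,0,0],100]
    - [[0,0,0.5],[0,0,0],100]
    - [[0,0,0.4],[0,0,0],60]
    - [[0,0,0.2],[0,0,0],60]
    - [[0,0,0],[0,0,0],60]
  squeeze: 5

```text
clock: 10.85
position: [502.0, 177.5, 159.7]
tool_rot: [-0.0, -0.063, 0.998, -0.0]
wrist_force: [0.0, 0.4, 0.2]
gripper_width: 64.5
```

Run:
```python
from h import *
p=(574.87,95.23,.1247)
st=manip.read_state();print(st["position"],st["wrist_force"],st["gripper_width"])
f=optics.grab_frame("wrist");save(f,"w4")
l=optics.landmark_of("wrist","ball");print(l[0]["uv"] if l else None, proj(f,chest2w(p,(-62.5,91.5,168.5))[0],st))
f=optics.grab_frame("top");print(optics.landmark_of("top","ball"))
```

```text
[502.04173229 177.46161378 159.65761211] [0.04043651 0.4352892  0.24794895] 64.47045632780124
[320.5, 248.5] [324.58242083 250.97645082]
[]
```

```bash
sleep 1
```

```text
(no output)
```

View pics/w4.png

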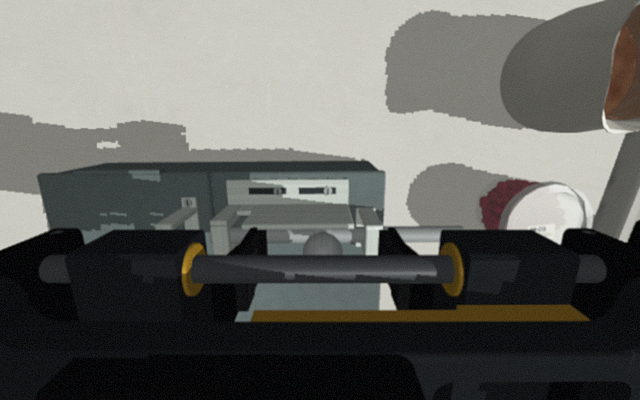

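Call:
step_arm:
  steps:
    - [[0,0,0],[0,0,0],35]
    - [[0,0,0],[0,0,0],20]
    - [[0,0,0],[0,0,0],10]
    - [[0,0,0],[0,0,0],10]
    - [[0,0,0],[0,0,0],10]
  squeeze: 12

```text
clock: 11.68
position: [502.1, 177.4, 160.2]
tool_rot: [-0.0, -0.063, 0.998, -0.0]
wrist_force: [-0.0, 0.7, 0.3]
gripper_width: 20.7
```

Call:
step_arm:
  steps:
    - [[0,-0.05,0],[0,0,0],10]
    - [[0,-0.15,0],[0,0,0],10]
    - [[0,-0.2,0],[0,0,0],10]
    - [[0,0,0],[0,0,0],10]
  squeeze: 15

```text
clock: 12.18
position: [504.3, 160.6, 160.2]
tool_rot: [0.0, -0.062, 0.998, -0.0]
wrist_force: [1.8, 0.0, 1.2]
gripper_width: 20.7
```

Run:
```python
from h import *
p=(574.87,95.23,.1247)
st=manip.read_state();print(st["position"],st["wrist_force"],st["gripper_width"])
f=optics.grab_frame("wrist");save(f,"w5")
print([l["uv"] for l in optics.landmark_of("wrist","ball")])
```

```text
[504.33591136 160.56026568 160.18411581] [1.82713756 0.02151421 1.17160037] 20.73867615512611
[[322.7, 252.0]]
```

```bash
sleep 1
```

```text
(no output)
```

View pics/w5.png

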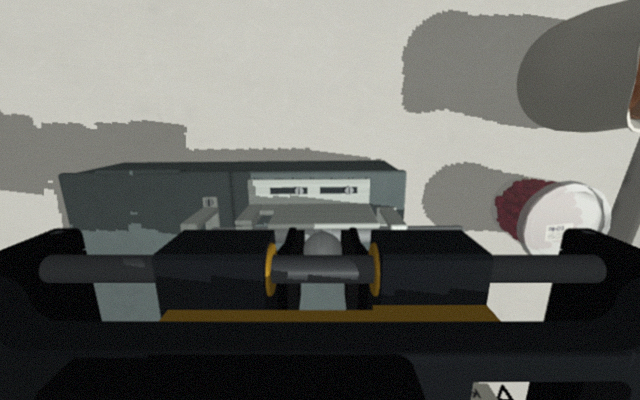

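Call:
step_arm:
  steps:
    - [[0,-0.15,0],[0,0,0],10]
    - [[0,-0.2,0],[0,0,0],10]
    - [[0,-0.15,0],[0,0,0],10]
    - [[0,-0.05,0],[0,0,0],10]
    - [[0,0,0],[0,0,0],10]

```text
clock: 12.9
position: [507.1, 139.4, 160.2]
tool_rot: [0.0, -0.062, 0.998, -0.0]
wrist_force: [2.4, 1.3, -1.4]
gripper_width: 20.8
```

Call:
step_arm:
  steps:
    - [[0,-0.05,0],[0,0,0],10]
    - [[0,-0.05,0],[0,0,0],10]

```text
clock: 13.15
position: [507.4, 136.2, 160.2]
tool_rot: [0.0, -0.063, 0.998, 0.0]
wrist_force: [2.3, 4.5, -1.3]
gripper_width: 20.6
```

Call:
step_arm:
  steps:
    - [[0,-0.04,0],[0,0,0],10]
    - [[0,-0.04,0],[0,0,0],10]

```text
clock: 13.4
position: [507.8, 133.0, 160.2]
tool_rot: [0.0, -0.063, 0.998, 0.0]
wrist_force: [2.2, 5.2, -1.4]
gripper_width: 20.4
```

Call:
step_arm:
  steps:
    - [[0,-0.04,0],[0,0,0],10]
    - [[0,-0.04,0],[0,0,0],10]

```text
clock: 13.65
position: [508.2, 129.8, 160.2]
tool_rot: [0.0, -0.063, 0.998, 0.0]
wrist_force: [2.5, 3.4, -0.4]
gripper_width: 20.7
```

Call:
step_arm:
  steps:
    - [[0,-0.04,0],[0,0,0],10]
    - [[0,-0.04,0],[0,0,0],10]

```text
clock: 13.9
position: [508.6, 126.7, 160.2]
tool_rot: [0.0, -0.063, 0.998, 0.0]
wrist_force: [2.7, 4.5, -1.2]
gripper_width: 20.6
```

b ≈ 59.5; friction steady near 4–5 N. Going on one small bite at a time.

Call:
step_arm:
  steps:
    - [[0,-0.04,0],[0,0,0],10]
    - [[0,-0.03,0],[0,0,0],10]

```text
clock: 14.15
position: [508.9, 123.8, 160.2]
tool_rot: [0.0, -0.063, 0.998, 0.0]
wrist_force: [2.1, 4.0, -1.5]
gripper_width: 20.4
```

Call:
step_arm:
  steps:
    - [[0,-0.03,0],[0,0,0],10]
    - [[0,-0.03,0],[0,0,0],10]

```text
clock: 14.4
position: [509.2, 121.5, 160.2]
tool_rot: [0.0, -0.063, 0.998, 0.0]
wrist_force: [2.8, 3.9, -0.9]
gripper_width: 20.6
```

Run:
```python
from h import *
st=manip.read_state();print(st["position"],st["wrist_force"])
f=optics.grab_frame("wrist");save(f,"w6");cv2.imwrite("pics/w6z.png",cv2.resize(f["color"][130:330,160:480,::-1],None,fx=2.5,fy=2.5,interpolation=2))
```

```text
[509.19933944 121.49721448 160.16453716] [ 2.75710949  3.8962754  -0.93405321]
```

```bash
sleep 1
```

```text
(no output)
```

View pics/w6z.png

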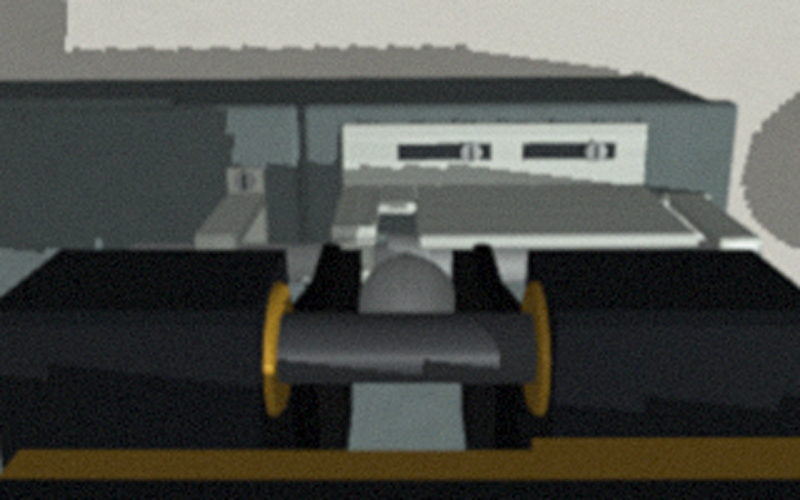

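Call:
step_arm:
  steps:
    - [[0,-0.02,0],[0,0,0],10]
    - [[0,-0.02,0],[0,0,0],10]

```text
clock: 14.7
position: [509.4, 119.9, 160.2]
tool_rot: [0.0, -0.063, 0.998, 0.0]
wrist_force: [2.4, 5.3, -1.3]
gripper_width: 20.6
```

Call:
step_arm:
  steps:
    - [[0,-0.02,0],[0,0,0],10]
    - [[0,-0.02,0],[0,0,0],10]

```text
clock: 14.95
position: [509.6, 118.3, 160.2]
tool_rot: [0.0, -0.063, 0.998, 0.0]
wrist_force: [2.8, 4.4, -1.4]
gripper_width: 21.2
```

Call:
step_arm:
  steps:
    - [[0,-0.02,0],[0,0,0],10]
    - [[0,-0.02,0],[0,0,0],10]

```text
clock: 15.2
position: [509.8, 116.7, 160.2]
tool_rot: [0.0, -0.063, 0.998, 0.0]
wrist_force: [3.5, 4.1, -0.9]
gripper_width: 20.3
```

Run:
```python
from h import *
st=manip.read_state();print(st["position"],st["wrist_force"])
f=optics.grab_frame("wrist");save(f,"w7");cv2.imwrite("pics/w7z.png",cv2.resize(f["color"][180:280,240:400,::-1],None,fx=5,fy=5,interpolation=2))
```

```text
[509.79613283 116.68454055 160.1637982 ] [ 3.51732302  4.13236294 -0.92770486]
```

```bash
sleep 1
```

```text
(no output)
```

View pics/w7z.png

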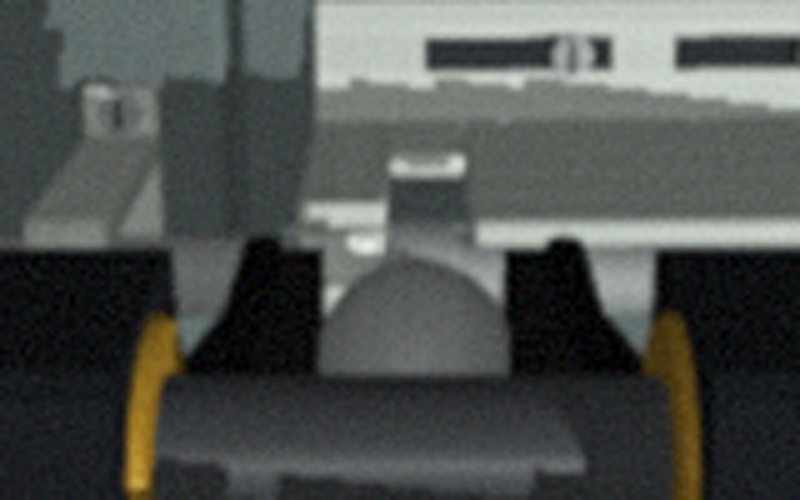

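Call:
step_arm:
  steps:
    - [[0,-0.015,0],[0,0,0],10]
    - [[0,0,0],[0,0,0],10]

```text
clock: 15.5
position: [509.8, 116.4, 160.2]
tool_rot: [0.0, -0.063, 0.998, 0.0]
wrist_force: [2.5, 5.4, -2.1]
gripper_width: 20.5
```

Call:
step_arm:
  steps:
    - [[0,-0.015,0],[0,0,0],10]
    - [[0,0,0],[0,0,0],10]

```text
clock: 15.75
position: [509.8, 116.3, 160.2]
tool_rot: [0.0, -0.063, 0.998, 0.001]
wrist_force: [1.6, 8.4, -3.3]
gripper_width: 20.7
```

Call:
step_arm:
  steps:
    - [[0,0.015,0],[0,0,0],10]
    - [[0.11,0,0.03],[0,0,0],10]
    - [[0.11,0,0.04],[0,0,0],10]
    - [[0,0,0],[0,0,0],10]

```text
clock: 16.25
position: [501.0, 115.2, 157.6]
tool_rot: [0.0, -0.063, 0.998, 0.0]
wrist_force: [1.9, 4.9, 0.3]
gripper_width: 20.6
```

Call:
step_arm:
  steps:
    - [[0.12,0,0.065],[0,0,0],10]
    - [[0.12,0,0.065],[0,0,0],10]
    - [[0,0,0],[0,0,0],10]

```text
clock: 16.62
position: [491.2, 113.9, 152.3]
tool_rot: [-0.0, -0.063, 0.998, 0.0]
wrist_force: [-1.3, 5.0, 4.1]
gripper_width: 20.7
```

Run:
```python
from h import *
p=(574.87,95.23,.1247)
st=manip.read_state();print(st["position"],st["wrist_force"])
f=optics.grab_frame("wrist");save(f,"w8");cv2.imwrite("pics/w8z.png",cv2.resize(f["color"][150:300,200:440,::-1],None,fx=3.3,fy=3.3,interpolation=2))
f=optics.grab_frame("scene");cv2.imwrite("pics/s8z.png",cv2.resize(f["color"][140:240,230:390,::-1],None,fx=5,fy=5,interpolation=2))
print(optics.landmark_of("wrist","ball"))
```

```text
[491.17914052 113.88824796 152.31703877] [-1.25071702  5.043652    4.08647953]
[{'uv': [322.8, 253.4], 'conf': 0.97}]
```

```bash
sleep 1
```

```text
(no output)
```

View pics/w8z.png

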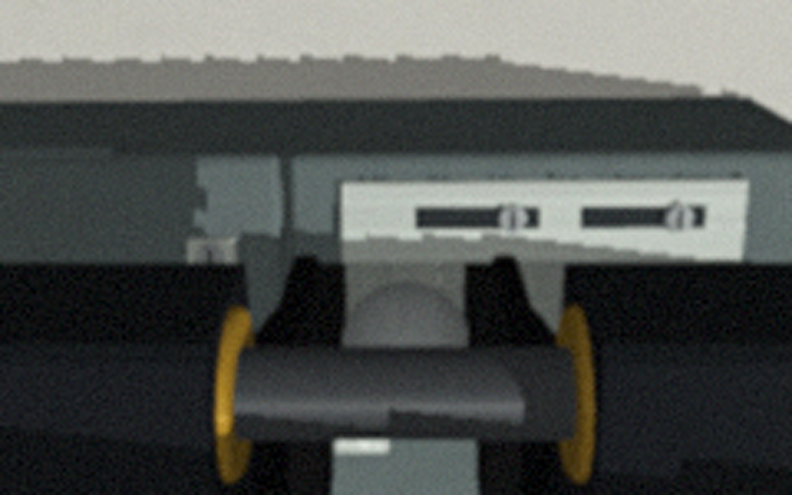

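View pics/s8z.png

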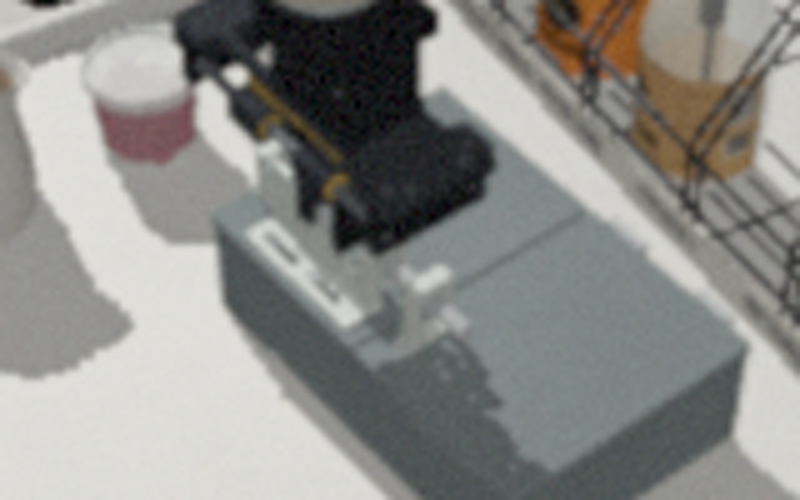

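Call:
step_arm:
  steps:
    - [[0.105,0,0.085],[0,0,0],10]
    - [[0.105,0,0.095],[0,0,0],10]
    - [[0.09,0,0.1],[0,0,0],10]
    - [[0.08,0,0.115],[0,0,0],10]

```text
clock: 17.27
position: [476.1, 111.9, 136.6]
tool_rot: [-0.0, -0.063, 0.998, 0.0]
wrist_force: [-2.2, 4.2, 6.8]
gripper_width: 20.4
```

Call:
step_arm:
  steps:
    - [[0.065,0,0.12],[0,0,0],10]
    - [[0.06,0,0.125],[0,0,0],10]
    - [[0.04,0,0.13],[0,0,0],10]
    - [[0.03,0,0.135],[0,0,0],10]

```text
clock: 17.77
position: [467.4, 110.7, 115.6]
tool_rot: [-0.001, -0.063, 0.998, -0.0]
wrist_force: [-4.5, 4.2, 5.7]
gripper_width: 20.8
```

Call:
step_arm:
  steps:
    - [[0.015,0,0.1],[0,0,0],10]
    - [[0.005,0,0.1],[0,0,0],10]
    - [[0,0,0],[0,0,0],10]

```text
clock: 18.15
position: [466.2, 110.5, 107.0]
tool_rot: [-0.002, -0.063, 0.998, -0.0]
wrist_force: [-3.4, 5.6, -1.6]
gripper_width: 20.8
```

Call:
step_arm:
  steps:
    - [[0,0,0.03],[0,0,0],10]
    - [[0,0,0],[0,0,0],10]

```text
clock: 18.4
position: [466.2, 110.5, 106.0]
tool_rot: [-0.002, -0.063, 0.998, -0.0]
wrist_force: [-5.3, 4.8, 2.3]
gripper_width: 20.6
```

Call:
step_arm:
  steps:
    - [[0,0,0.03],[0,0,0],10]
    - [[0,0,0],[0,0,0],10]

```text
clock: 18.65
position: [466.2, 110.5, 104.9]
tool_rot: [-0.002, -0.063, 0.998, -0.0]
wrist_force: [-3.6, 5.7, 3.0]
gripper_width: 20.6
```

Call:
step_arm:
  steps:
    - [[0,0,0.03],[0,0,0],10]
    - [[0,0,0],[0,0,0],10]

```text
clock: 18.9
position: [466.2, 110.5, 103.7]
tool_rot: [-0.002, -0.063, 0.998, -0.0]
wrist_force: [-4.3, 5.4, 2.4]
gripper_width: 20.4
```

Call:
step_arm:
  steps:
    - [[0,0,0.03],[0,0,0],10]
    - [[0,0,0],[0,0,0],10]

```text
clock: 19.15
position: [466.2, 110.5, 102.5]
tool_rot: [-0.002, -0.063, 0.998, -0.0]
wrist_force: [-4.3, 4.3, 2.7]
gripper_width: 20.2
```

Run:
```python
from h import *
st=manip.read_state();print(st["position"],st["wrist_force"])
f=optics.grab_frame("wrist");save(f,"w9")
f=optics.grab_frame("scene");cv2.imwrite("pics/s9z.png",cv2.resize(f["color"][140:240,230:390,::-1],None,fx=5,fy=5,interpolation=2))
```

```text
[466.24637912 110.5055098  102.46274728] [-4.26546538  4.25875535  2.67973265]
```

```bash
sleep 1
```

```text
(no output)
```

View pics/w9.png

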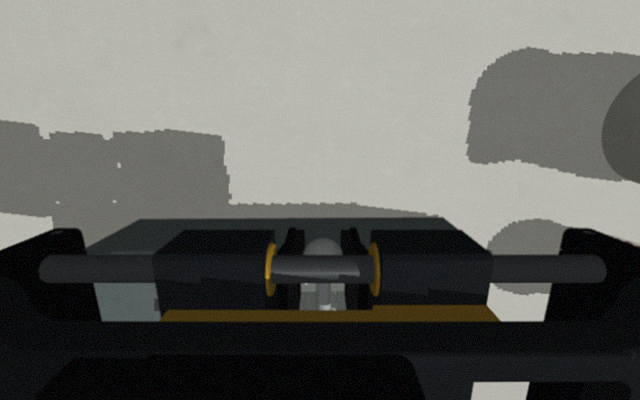

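View pics/s9z.png

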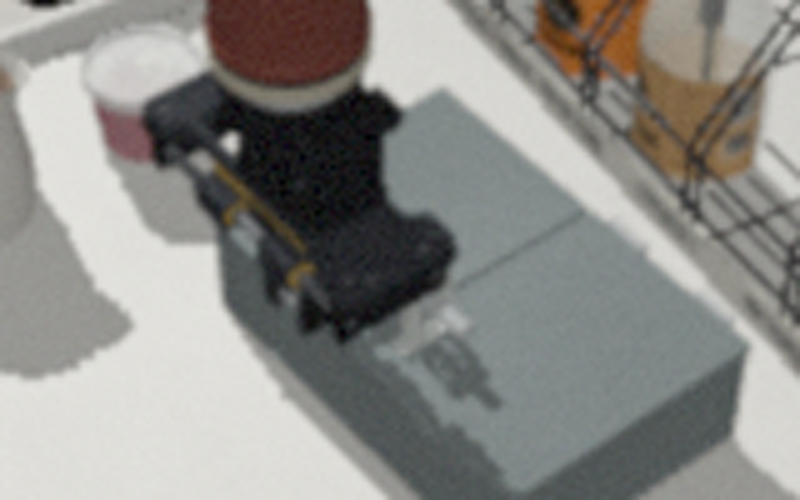

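Call:
step_arm:
  steps:
    - [[0,0,0],[0,0,0],30]
    - [[0,0,0],[0,0,0],60]
    - [[0,0,0],[0,0,0],60]
    - [[0,0,-0.4],[0,0,0],60]
    - [[0,0,-0.8],[0,0,0],30]
    - [[-0.6,0,-0.8],[0,0,0],0]
    - [[-0.8,0,-0.8],[0,0,0],0]
    - [[-0.6,0,0],[0,0,0],0]
    - [[0,0,0],[0,0,0],0]
    - [[0,0,0],[0,0,0],0]

```text
clock: 20.5
position: [546.8, 120.3, 215.3]
tool_rot: [-0.0, -0.062, 0.998, -0.0]
wrist_force: [0.5, 0.8, 0.3]
gripper_width: 3.0
```

Run:
```python
from h import *
p=(574.87,95.23,.1247)
f=optics.grab_frame("top")
st=manip.read_state();print(st["position"],st["wrist_force"],st["qd"].round(3))
f=optics.grab_frame("wrist");save(f,"w10")
cv2.imwrite("pics/w10z.png",cv2.resize(f["color"][60:260,160:480,::-1],None,fx=2.5,fy=2.5,interpolation=2))
print([l["uv"] for l in optics.landmark_of("wrist","ball")])
for a in (1.3,1.4,1.57):print(a,proj(f,chest2w(p,(-50-55*np.sin(a),30,115+55*np.cos(a)))[0],st))
```

```text
[546.67792965 120.3651598  215.33466973] [-0.09018047  0.64473777  0.24504728] [-0.001 -0.004 -0.     0.005 -0.003 -0.004  0.002]
[[325.0, 104.4], [301.5, 194.4]]
1.3 [324.82563855 110.83222635]
1.4 [324.77781813 109.4818841 ]
1.57 [324.6964829  108.86176927]
```

```bash
sleep 1
```

```text
(no output)
```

View pics/w10z.png

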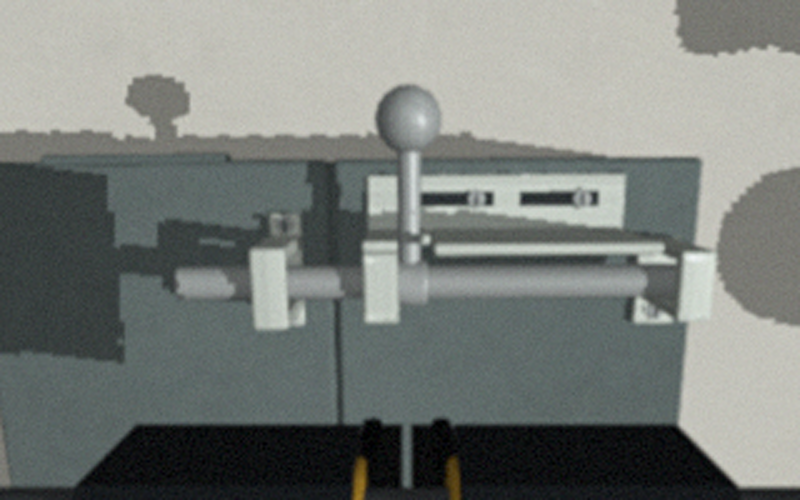

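Run:
```python
from h import *
p=(574.87,95.23,.1247)
X=chest2w(p,(-103,30,150))[0];print(X);plan(X,np.pi/2+p[2])
```

```text
[468.93848037 112.1862127  150.        ]
shift units [1.954 0.037 1.633]
rot units [ 0.002 -0.003  0.006] shift after rot [1.955 0.036 1.632]
```

Call:
step_arm:
  steps:
    - [[0.7,0,0],[0,0,0],0]
    - [[0.7,0.04,0],[0,0,0],0]
    - [[0.55,0,0.4],[0,0,0],0]
    - [[0,0,0.7],[0,0,0],0]
    - [[0,0,0.6],[0,0,0],0]
    - [[0,0,0.25],[0,0,0],0]
    - [[0,0,0],[0,0,0],0]

```text
clock: 21.52
position: [469.4, 112.3, 137.1]
tool_rot: [-0.0, -0.063, 0.998, -0.0]
wrist_force: [1.0, -0.2, 0.5]
gripper_width: 0.2
```

Call:
step_arm:
  steps:
    - [[0,0,0.1],[0,0,0],0]
    - [[0,0,0.08],[0,0,0],0]
    - [[0,0,0.06],[0,0,0],0]
    - [[0,0,0],[0,0,0],0]

```text
clock: 22.02
position: [469.7, 112.4, 127.6]
tool_rot: [-0.0, -0.063, 0.998, 0.0]
wrist_force: [-0.4, -0.5, 1.2]
gripper_width: 0.5
```

Call:
step_arm:
  steps:
    - [[0,0,0.04],[0,0,0],0]
    - [[0,0,0],[0,0,0],0]

```text
clock: 22.28
position: [469.7, 112.4, 126.1]
tool_rot: [-0.0, -0.063, 0.998, 0.0]
wrist_force: [-2.0, -0.8, 3.8]
gripper_width: 0.4
```

Call:
step_arm:
  steps:
    - [[0,0,0.03],[0,0,0],0]
    - [[0,0,0],[0,0,0],0]

```text
clock: 22.52
position: [469.8, 112.5, 125.4]
tool_rot: [-0.0, -0.063, 0.998, 0.0]
wrist_force: [-5.2, -0.6, 11.6]
gripper_width: 0.5
```

Call:
step_arm:
  steps:
    - [[0,0,-0.3],[0,0,0],0]
    - [[0,0,-0.9],[0,0,0],0]
    - [[-0.5,0,-0.9],[0,0,0],0]
    - [[-0.9,0,-0.4],[0,0,0],0]
    - [[-0.6,0,0],[0,0,0],0]
    - [[0,0,0],[0,0,0],0]
    - [[0,0,0],[0,0,0],0]

```text
clock: 23.4
position: [548.7, 122.2, 224.6]
tool_rot: [-0.0, -0.063, 0.998, -0.0]
wrist_force: [-0.2, -0.2, -0.3]
gripper_width: 0.6
```

Run:
```python
from h import *
p=(574.87,95.23,.1247)
f=optics.grab_frame("scene");save(f,"s11")
for n in("tamper","berry_cup","spice_jar"):print(n,[l["uv"] for l in optics.landmark_of("scene",n)][:1])
st=manip.read_state();print(st["clock"],st["position"],st["wrist_force"],st["qd"].round(3))
f=optics.grab_frame("wrist")
cv2.imwrite("pics/w11z.png",cv2.resize(f["color"][60:260,160:480,::-1],None,fx=2.5,fy=2.5,interpolation=2))
print([l["uv"] for l in optics.landmark_of("wrist","ball")],proj(f,chest2w(p,(-105,30,115))[0],st))
```

```text
tamper [[345.6, 321.0]]
berry_cup [[264.0, 167.2]]
spice_jar [[413.8, 310.6]]
23.6 [548.66368539 122.38677554 224.90395933] [ 0.57047148 -0.60158445 -0.07844221] [-0.001  0.002 -0.001 -0.003 -0.001 -0.001  0.   ]
[[320.4, 104.8]] [322.58804227 106.52189432]
```

```bash
sleep 1
```

```text
(no output)
```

View pics/w11z.png

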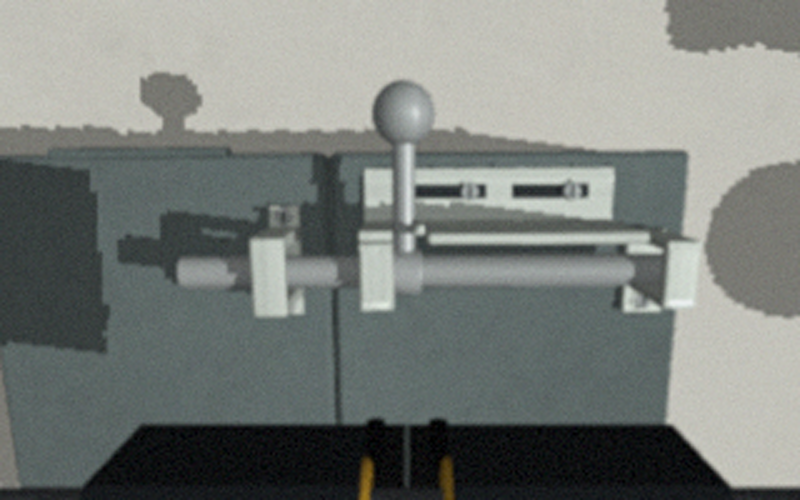

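View pics/s11.png

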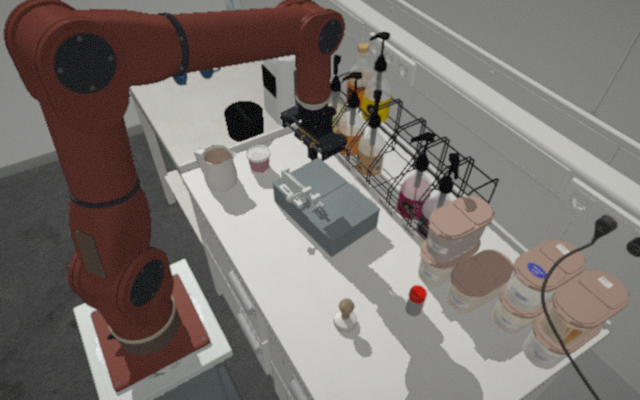

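The wrist picture shows the lid shut and the rod through the keeper. The stem lies against the saddle in the notch, and the ball (about 404,112) is level. The scene picture shows the tamper, cup and jar where they stood, with the gripper clear.

```bash
python3 -c "
from station import manip
print(manip.finish_job())"
```

```text
the job is handed in; nothing more can be done
None
```

The chest is shut and bolted, and I handed the job in at about 24 s of the 61 s allowed; no verdict was reported.

- **Lid:** I pressed it down with closed fingertips until it met firm resistance at z = 85.2 mm (13 N). The wrist picture afterwards showed it flush with the deck.
- **Bolt:** I gripped the ball and slid the rod right. Friction held at about 4–5 N. At about 70 mm of bolt travel it stopped moving and the force rose to 8.4 N, so I took that as the stop and eased off the push. The catch sits about 8 mm right of its mean place, which matches what the picture suggested before I felt for it.
- **Handle:** I swung it down through the notch, let go, then pressed it from above. It stopped solidly with the fingertips on top of the ball at z = 125.4 mm (126 expected when level, 11.6 N).
- **Last checks:** The final wrist picture shows the rod through the keeper, the stem against the saddle in the notch and the ball level. The ball sits within about 3 px of where a fully down handle should appear. The tamper, cup and jar are where they stood, and the wrist force is near zero with the gripper clear.
- **Less certain:** The gripper read 20.7 mm on the 22 mm ball, although the ball followed the fingers. During the last few mm of the swing the grip kept moving down without meeting a stop, which is why I let go and checked by pressing from above. I did not feel for the bolt stop again once the handle was down; that it still rests there comes from the picture and the steady force toward the stop during the swing.

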